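Weigh down the glued blanks and dial the press timer

TASK

First lay the square steel bench block flat on the pile of glued-up square blanks in the wooden tray, centred and square on the pile, lowering it gently until it touches (the pile's height is not known) and letting go. Then set the three thumbwheels of the press timer to 4, 1, 3, read from left to right as you face its sloping panel from the front edge. Do not drop the block, and leave the round doming block and the white bottle standing where they are.

Things in the scene. Friction and masses are not known exactly. Their poses are not given: they have to be found in the camera images.
- bench_block: polished steel bench block, square, 56 x 56 x 25 mm (height 25), loose, flat on the table, about 0.6 kg (0.5 to 0.75); origin at the centre of its underside, x and y along its sides.
- block_center (a point): centre of the bench block, 12.5 mm above its underside; axes as the block's
- tray: light wooden tray 140 x 140 mm, fixed, floor 4 mm thick, rim 10 mm high and 6 mm wide; origin at its centre on the table, z up, x and y along its sides. In its middle stands a rigid pile of thin metal blanks 50 x 50 mm (square with the tray, fixed to it); the top of the pile is somewhere between 19 and 43 mm above the table
- pile_axis (a point): point on the tray's floor (4 mm above the table) under the centre of the pile
- timer: grey press timer, fixed on the table, 140 mm deep, 210 mm wide; origin at the centre of its underside, z up, front towards its own -x. Its aluminium panel slopes 35 degrees (0.611 rad), low at the front (41 mm) and high at the back (139 mm)
- panel (a point): centre of the panel's surface, 90 mm above the table; axes as the timer's (not tilted)
- wheel_axis (a point): on the axis of all three thumbwheels (along the timer's y), at the middle wheel, 75 mm up; the wheels stand side by side at y = +44 (left), 0, -44 mm (right) from it. Each bar's stem leans from vertical to the front (-x) by 1.236 rad minus its joint value. White ticks on the dark cheeks of each wheel mark digits 0 to 5; 0, the lowest, is longer
- lamp_bar (a point): centre of a white lamp bar fixed over the panel, 26 mm deep, 240 mm wide, 18 mm high, underside 247 mm above the table, on two thin posts at y = +-112 mm. It leaves no room for a gripper coming straight down on the bars: reach them along the panel's normal, the hand leaning back to the front
- knob_left (a point): centre of the grip bar of the left thumbwheel (it moves with the wheel). The bar is black, lies across the panel, 12 mm in diameter and 18 mm long, at 46 mm from the wheel's axis, on a 7 mm thick, 10 mm wide stem; the bar can be pushed or pinched
- knob_mid (a point): centre of the grip bar of the middle thumbwheel (it moves with the wheel). The bar is black, lies across the panel, 12 mm in diameter and 18 mm long, at 46 mm from the wheel's axis, on a 7 mm thick, 10 mm wide stem; the bar can be pushed or pinched
- knob_right (a point): centre of the grip bar of the right thumbwheel (it moves with the wheel). The bar is black, lies across the panel, 12 mm in diameter and 18 mm long, at 46 mm from the wheel's axis, on a 7 mm thick, 10 mm wide stem; the bar can be pushed or pinched
- wheel_left (a joint): angle of the left thumbwheel: 0 at digit 0 (bar lowest, nearest the front edge of the panel), 0.25 rad for each digit, 1.25 at digit 5 (bar farthest up the slope, its stem upright); so the digit is angle / 0.25. End stops at 0 and 1.25, no clicks: light friction (about 1.3 N at the bar) holds it where it is left
- wheel_mid (a joint): angle of the middle thumbwheel: 0 at digit 0 (bar lowest, nearest the front edge of the panel), 0.25 rad for each digit, 1.25 at digit 5 (bar farthest up the slope, its stem upright); so the digit is angle / 0.25. End stops at 0 and 1.25, no clicks: light friction (about 1.3 N at the bar) holds it where it is left
- wheel_right (a joint): angle of the right thumbwheel: 0 at digit 0 (bar lowest, nearest the front edge of the panel), 0.25 rad for each digit, 1.25 at digit 5 (bar farthest up the slope, its stem upright); so the digit is angle / 0.25. End stops at 0 and 1.25, no clicks: light friction (about 1.3 N at the bar) holds it where it is left
- doming_center (a point): bystander: round steel doming block, 44 mm in diameter, 34 mm high, standing loose on the table near the bench block; point half-way up its axis
- flux_bottle: bystander: white plastic bottle, 52 mm in diameter, 130 mm high, standing loose between tray and timer; origin at the centre of its underside, z up
Things that resemble listed ones, but are neither listed nor needed, are in the scene too. What is shaped like the bench_block but orange or purple is not meant.

How it is judged:
By the outcome, as a careful person would: the job done as asked, in the order asked, and still so for the second after the job is handed in, with the robot touching nothing.
It also fails if it takes over 67 s, if anything falls off the work surface, if the arm or the gripper's body presses on something with over 40 N, if the wrist force passes 120 N, or if a joint passes its speed limit or range.

ROBOT

A 6-joint arm with a two-finger parallel gripper is mounted at the origin on the work surface. World frame = base frame: x ahead of the robot, y to its left, z up, the work surface at z = 0. Lengths are in m, angles in rad, forces in N, time in s.
With the tool pointing down it reaches from about 0.325 to 0.9 m from the base axis. Payload 6.1 kg.
Tool frame: the origin (TCP) lies at the very end of the fingers, on their centre line; the grasp point (between the pads) lies r.grip_depth behind it (r.grip_depth is the distance from the TCP to the grasp point, in m); z points along the fingers, y is the line along which they close (so a half turn about z gives the same grasp; the last joint's range is limited). The gripper opens to 85 mm and grips with 20 to 120 N. Pads are 22 mm wide; open, the fingers measure 114 mm over their backs; the gripper's body (76 mm by 85 mm) begins 54 mm behind the grasp point. The pads swing forward as they close: fully open they stand 13 mm farther back than shut.
Start: joints at [1.144, 0.22, 1.526, -0, 1.395, -0.126], TCP at [0.185, 0.597, 0.231] pointing down, gripper open.
Joint ranges: [-2.98, 2.98], [-0.91, 2.08], [0.09, 2.57], [-1.24, 4.39], [0.2, 2.65], [-2.68, 2.68]. Speed limits (rad/s): [2.57, 2.57, 3.01, 3.14, 3.14, 3.14].

INTERFACE

Orientations are given as a 3x3 rotation matrix whose columns are the frame's x, y, z axes.
In Python, from bench import r, cams, ticket gives the robot as it stands.
- The arm moves only by the shell command python3 -m handwheel 'ROWS' [FORCE]. ROWS is JSON, a list that holds one entry, the list of rows, each a list of 7 numbers: the turn, a rotation vector about the tool's x, y, z in rad, then the shift along the tool's x, y, z in cm, then the opening, from 0 (shut) to 1 (fully open). A call has 1 to 12 rows; each row shifts and turns the commanded pose from where the row before left it, along the tool's axes as they then stand; what a row does not reach is not made up. A row lasts 1/8 s, in which the tool goes at most 62.5 mm and 10.7 degrees, less where a joint would pass 70% of its speed; a pose out of reach is approached as far as the arm can. A call with a gripper value outside its range is refused whole. The fingers move at their own pace and stop on an object; FORCE is the grip in N (left out, the last holds). Time passes only in rows, so rows that do not move let the fingers close. It gives the time, the measured TCP pose, the force, the opening and the grip force at its end, in the units of the state.
- r.sense(): the state, without advancing time (a new reading comes with each control period).
- cams.capture(name): name is "side" or "top"; returns the picture (400x640x3 uint8, red, green, blue); there is no depth.
- cams.get_calibration(name): a dict with "vertical_fov" (degrees; the focal length in pixels is half the picture's height over the tangent of half this angle, whatever the lens; pixels are square), "cx", "cy" (the principal point, pixels), "R" (3x3) and "t" (3): a world point X has camera coordinates R X + t. Camera axes: x right, y down, z forward; pixel columns grow to the right and rows downward; lengths in m; the calibration is good to about 2 mm. A picture is of the moment at which its call begins. get_calibration takes no time and is no camera call.
- ticket.job_done(): hands the job in; it is judged then, once.
The state is a dict: "t": time; "q": joint angles; "joint_velocities": joint speeds; "joint_torque": joint torques, N m; "tool_pos": TCP position; "ee_rot": TCP orientation; "wrist_force": force on the tool from outside, world axes, zero at the start; "moment": the same for the moment, N m; "width": opening from 0.0 (shut) to 1.0 (fully open); "grasp_force": force on a finger pad.
Only numpy, scipy, OpenCV 4.12 (cv2) and the standard library are available. Lean on these libraries where they do the work, as an engineer would, in place of code of your own. Each camera call takes 0.05 s, during which the arm holds its last target. There are 200 camera calls.

## Working session

There is one attempt and no reset: what is moved stays moved. The work goes in short steps, Python scripts to look and compute and a shell command to move; the robot and the scene stay as the last step left them, time stands still between calls to the robot, and variables do not carry over. Pictures are saved under pics/ and viewed, at most 10 in all, crops included, and the job is handed in when it is done.

```bash
mkdir -p pics; ls; python3 - <<'E'
from bench import r,cams
import cv2
for n in("top","side"):
    cv2.imwrite(f"pics/{n}0.png",cams.capture(n)[:,:,::-1]); print(n,cams.get_calibration(n))
s=r.sense();print(r.grip_depth,s)
E
```

```text
pics
top {'vertical_fov': 53.767253899854865, 'cx': 319.2312423606522, 'cy': 197.81950473048113, 'R': array([[-0.00920387, -0.9997696 ,  0.01939189],
       [-0.99305571,  0.00686406, -0.11744466],
       [ 0.11728449, -0.02033817, -0.99289008]]), 't': array([-0.02505747,  0.51037166,  1.05097718])}
side {'vertical_fov': 42.11872445191103, 'cx': 312.80620341771566, 'cy': 202.58254821870113, 'R': array([[ 0.78346093, -0.62140405, -0.00678064],
       [-0.48829993, -0.60882211, -0.62521902],
       [ 0.38438543,  0.49314566, -0.78041989]]), 't': array([-0.39364617,  0.34498119,  1.05966788])}
0.0187 {'t': 0.1, 'q': array([ 1.14387832e+00,  2.21179183e-01,  1.52752648e+00,  7.92470954e-06,
        1.39466889e+00, -1.26103872e-01]), 'joint_velocities': array([-0.0012464 , -0.00231894, -0.00195437, -0.00027684, -0.00164022,
        0.00033796]), 'joint_torque': array([ 9.10697709e-04, -4.98246968e+01, -3.90547371e+01, -2.40982718e-05,
        5.63997222e-03, -2.56009417e-05]), 'tool_pos': array([0.18496024, 0.59642938, 0.23027309]), 'ee_rot': array([[-9.55095079e-01,  2.96298557e-01, -7.44927135e-04],
       [ 2.96299402e-01,  9.55093736e-01, -1.61873405e-03],
       [ 2.31846679e-04, -1.76676639e-03, -9.99998412e-01]]), 'wrist_force': array([ 0.05240179, -0.32777052,  0.72860782]), 'moment': array([ 0.0134002 ,  0.03634016, -0.01591072]), 'grasp_force': 0.0, 'width': 0.9984232555752145}
```

View pics/top0.png

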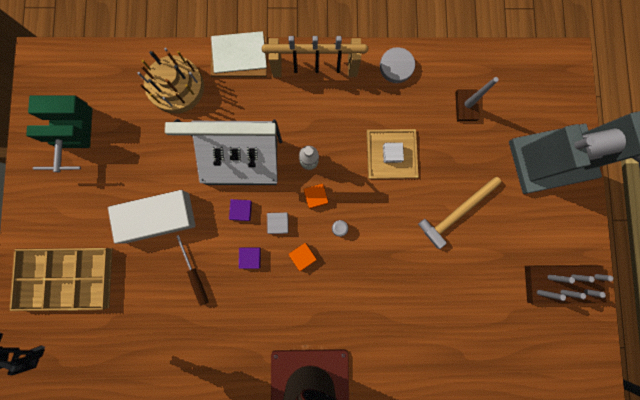

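View pics/side0.png

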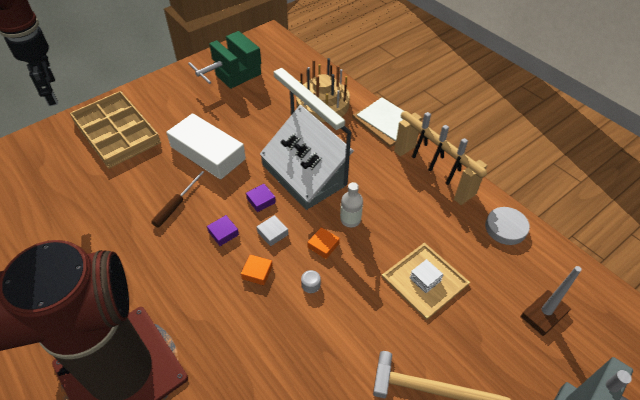

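Top: bench block (277,223), doming block (340,228), tray (393,154), bottle (309,157), timer (236,155). Side: block (272,230), tray (426,280), timer (305,160). I'll enlarge these to get corner pixels.

```bash
cat > h.py <<'E'
import numpy as np,cv2
from bench import r,cams
C={n:cams.get_calibration(n) for n in("top","side")}
def F(n): return 200/np.tan(np.radians(C[n]["vertical_fov"])/2)
def proj(n,X):
    c=C[n];p=np.atleast_2d(X)@c["R"].T+c["t"]
    return p[:,:2]/p[:,2:]*F(n)+[c["cx"],c["cy"]]
def ray(n,uv,z):
    c=C[n];d=np.c_[(np.atleast_2d(uv)-[c["cx"],c["cy"]])/F(n),np.ones(len(np.atleast_2d(uv)))]@c["R"]
    o=-c["R"].T@c["t"]; return o+d*((z-o[2])/d[:,2])[:,None]
def crop(n,u,v,w,h,k,img=None):
    im=cams.capture(n) if img is None else img
    o=cv2.resize(im[v:v+h,u:u+w],None,fx=k,fy=k,interpolation=cv2.INTER_CUBIC)[:,:,::-1].copy()
    for i in range(0,w,10): cv2.line(o,(i*k,0),(i*k,8 if (u+i)%50 else 20),(0,255,255),1)
    for i in range(0,h,10): cv2.line(o,(0,i*k),(8 if (v+i)%50 else 20,i*k),(0,255,255),1)
    return o
E
python3 - <<'E'
from h import *
t=cv2.imread("pics/top0.png")[:,:,::-1];s=cv2.imread("pics/side0.png")[:,:,::-1]
a=np.hstack([crop("top",260,200,40,50,8,t),crop("top",360,120,60,50,8,t)])
b=crop("top",160,110,130,80,6,t)[:200*6]
cv2.imwrite("pics/a.png",np.vstack([a[:, :800]]))
a2=np.hstack([crop("side",250,205,50,50,6,s),crop("side",380,235,80,50,6,s)])
A=np.zeros((600,800,3),np.uint8);A[:400,:800]=a;A[400:,:]=0
cv2.imwrite("pics/b.png",b)
c=np.hstack([crop("side",250,60,110,150,4,s),np.vstack([crop("side",250,205,50,45,4,s),np.zeros((100,200,3),np.uint8),np.zeros((320,200,3),np.uint8)])])
d=crop("side",380,240,90,80,4,s);c=np.hstack([c,np.zeros((600,160,3),np.uint8)]);c[220:540,440:800]=d
cv2.imwrite("pics/c.png",c)
print(ray("top",[[277,223],[340,228],[393,154]],.02),ray("side",[[272,230],[311,281],[426,280]],.02))
E
```

```text
[[ 0.44267818  0.08702567  0.02      ]
 [ 0.42755076 -0.08564005  0.02      ]
 [ 0.63412289 -0.23818561  0.02      ]] [[ 0.44228647  0.08257452  0.02      ]
 [ 0.42859883 -0.08679806  0.02      ]
 [ 0.63176165 -0.24595855  0.02      ]]
```

View pics/a.png

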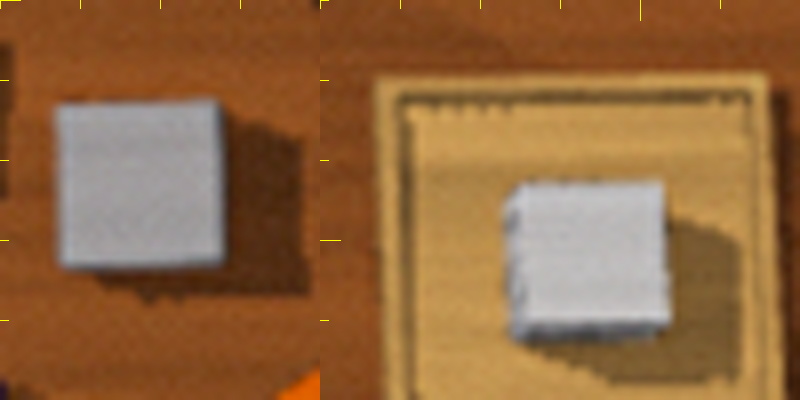

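View pics/b.png

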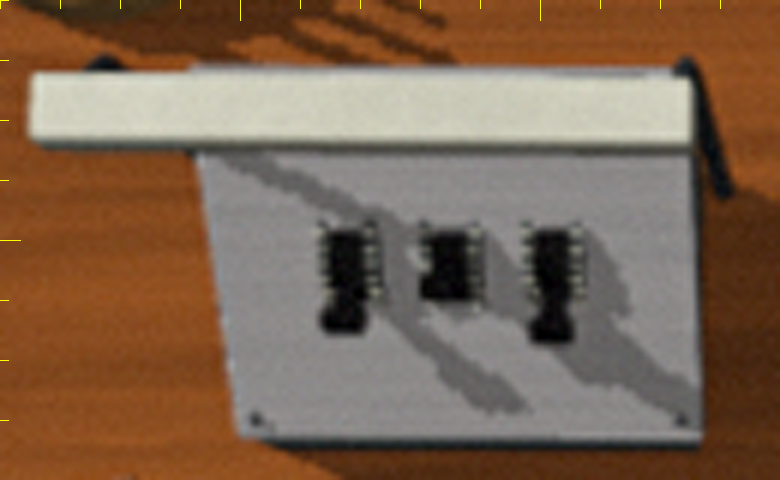

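View pics/c.png

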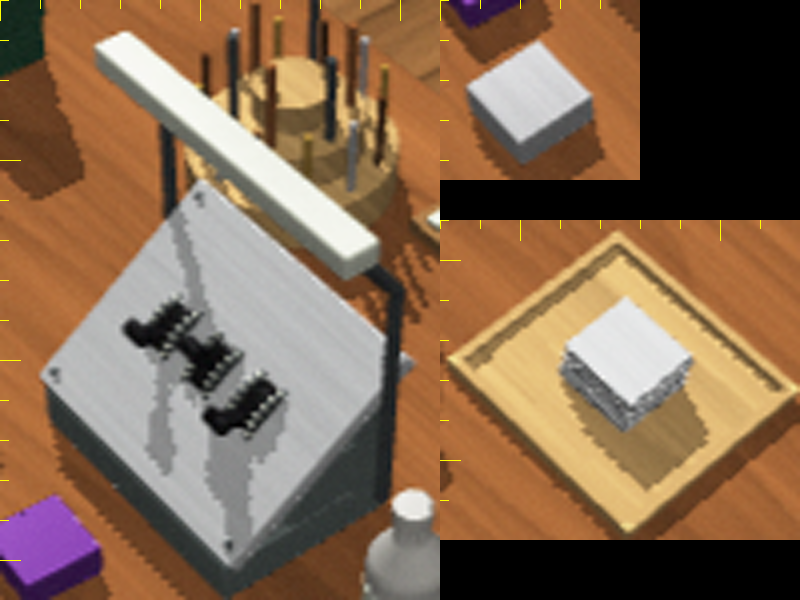

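Block top corners, tray rim, pile top, panel corners and two of the grip bars are clear in both views (the middle bar is darker, about (233.5,157) in top). Now I'll fit the poses.

```bash
cat > fit.py <<'E'
from h import *
from scipy.optimize import least_squares
def px(p,ox,oy,k,u0,v0): return (np.array(p,float)-[ox,oy]+.5)/k-.5+[u0,v0]
def sq(x,y,a,h,sx,sy):
    c,s=np.cos(a),np.sin(a);P=np.array([[1,1],[1,-1],[-1,-1],[-1,1]])*[sx/2,sy/2]
    return np.c_[P@np.array([[c,s],[-s,c]])+[x,y],np.full(4,h)]
# order: (+x+y) far-left, far-right, near-right, near-left
bt=px([(57,104),(219,101),(225,263),(63,265)],0,0,8,260,200)
bs=px([(540,42),(592,96),(522,138),(467,92)],440,0,4,250,205)
# side view: x towards up-right, y left: far-left = top
f=lambda p:np.r_[(proj("top",sq(*p,.025,.056,.056))-bt).ravel(),(proj("side",sq(*p,.025,.056,.056))-bs).ravel()]
s=least_squares(f,[.44,.085,0]);print("block",s.x,np.round(s.fun,1))
pt=px([(520,183),(662,182),(668,322),(524,325)],320,0,8,360,120)
ps=px([(627,297),(692,357),(627,402),(563,348)],440,220,4,380,240)
rt=px([(377,78),(767,75)],320,0,8,360,120); rs=px([(618,232),(800,388),(627,533),(447,357)],440,220,4,380,240)
def f(p):
    T=sq(*p[:3],p[3],.05,.05);R=sq(*p[:3],.01,.14,.14)
    return np.r_[(proj("top",T)-pt).ravel(),(proj("side",T)-ps).ravel(),(proj("top",R[:2])-rt).ravel(),(proj("side",R)-rs).ravel()]
s=least_squares(f,[.63,-.24,0,.03]);print("tray",s.x,np.round(s.fun,1))
# timer
def W(p,L):
    c,s_=np.cos(p[2]),np.sin(p[2]);L=np.atleast_2d(L);return np.c_[L[:,0]*c-L[:,1]*s_+p[0],L[:,0]*s_+L[:,1]*c+p[1],L[:,2]]
tt=px([(240,437),(702,435)],0,0,6,160,110)
ts=px([(42,373),(232,565),(410,362),(200,180)],0,0,4,250,60)
P=np.array([[-.07,.105,.041],[-.07,-.105,.041],[.07,-.105,.139],[.07,.105,.139]])
kt=px([(343,319),(443,285),(551,330)],0,0,6,160,110)
ks=px([(131,334),(188,350),(216,421)],0,0,4,250,60)
def K(p,ax,q,y): l=1.236-q;return W(p,[ax-.046*np.sin(l),y,.075+.046*np.cos(l)])
def f(p):
    o=[proj("top",W(p,P[:2]))-tt,proj("side",W(p,P))-ts]
    for i,y in enumerate((.044,0,-.044)):
        w=[1,.3,1][i];o+=[w*(proj("top",K(p,p[6],p[3+i],y))-kt[i:i+1]),w*(proj("side",K(p,p[6],p[3+i],y))-ks[i:i+1])]
    return np.vstack(o).ravel()
s=least_squares(f,[.6,.15,0,.2,.6,.2,.0105]);print("timer",s.x,np.round(s.fun,1))
print("bottle",ray("top",[[309,152]],.12),"dome",ray("top",[[340.5,228]],.034))
E
python3 fit.py
```

```text
block [0.44465833 0.08563616 0.03158552] [ 0.1 -0.2  0.4 -0.6  0.3 -0.4 -0.1  0.2 -0.6 -0.6  0.6 -0.1 -0.4  1.9
 -0.7 -1.2]
tray [ 0.63920064 -0.23756788  0.00590762  0.03429654] [-0.1 -0.1  0.1 -0.1  0.  -0.   0.1 -0.2 -0.2  0.2  0.  -0.1  0.7  1.1
  0.3 -0.7  0.  -0.  -0.  -0.1 -0.3 -0.6 -0.5  0.3 -0.3 -0.1 -0.2  0.1]
timer [ 0.62326407  0.18951849 -0.01180734  0.32750747  0.7025993   0.22838619
  0.00526994] [-0.1 -0.5  0.5  0.3 -0.9  0.5 -0.7  0.8  0.1 -1.5  0.6 -1.1  0.3  0.5
  0.9 -0.   0.   0.1  0.3  0.1  0.2  0.2 -0.3 -0.3]
bottle [[ 0.61718888 -0.00236625  0.12      ]] dome [[ 0.42696825 -0.08598319  0.034     ]]
```

```bash
python3 -m handwheel '[[[0,0,0.177,0,0,0,1],[0,0,0.177,0,0,0,1],[0,0,0.177,0,0,0,1],[0,0,0.177,0,0,0,1],[0,0,0.177,0,0,0,1],[0,0,0.177,0,0,0,1],[0,0,0.177,0,0,0,1]]]'; python3 -m handwheel '[[[0,0,0,-4.25,2,0,1],[0,0,0,-4.25,2,0,1],[0,0,0,-4.25,2,0,1],[0,0,0,-4.25,2,0,1],[0,0,0,-4.25,2,0,1],[0,0,0,-4.25,2,0,1],[0,0,0,-4.25,2,0,1],[0,0,0,-4.25,2,0,1],[0,0,0,-4.25,2,0,1],[0,0,0,-4.25,2,0,1],[0,0,0,-4.25,2,0,1],[0,0,0,-4.25,2,0,1]]]'
cat > go.py <<'E'
import sys
from h import *
def go(x,y,z,R=None):
    s=r.sense();d=np.array([x,y,z])-s["tool_pos"];E=s["ee_rot"]
    print("t",s["t"],"tool cm",np.round(E.T@d*100,2),"pos",np.round(s["tool_pos"],4),"w",round(s["width"],3),"gf",s["grasp_force"],"F",np.round(s["wrist_force"],2),"yaw_y",np.arctan2(E[1,1],E[0,1]))
    if R is not None:
        from scipy.spatial.transform import Rotation
        print("turn",Rotation.from_matrix(E.T@R).as_rotvec())
if __name__=="__main__": go(*map(float,sys.argv[1:4]))
E
python3 go.py .4447 .0856 .003
```

```text
t: 0.98
tool_pos: [0.185, 0.5966, 0.2306]
ee_rot: [[-0.025, 1.0, -0.0], [1.0, 0.025, -0.001], [-0.001, -0.0, -1.0]]
wrist_force: [-0.4, 0.3, 0.1]
width: 1.0
grasp_force: 0.0
t: 2.48
tool_pos: [0.4411, 0.0931, 0.2311]
ee_rot: [[-0.031, 1.0, -0.0], [1.0, 0.031, 0.0], [0.0, -0.0, -1.0]]
wrist_force: [0.9, -0.3, 0.9]
width: 1.002
grasp_force: 0.0
t 2.475 tool cm [-0.77  0.33 22.81] pos [0.4411 0.0931 0.2311] w 1.002 gf 0.0 F [ 0.94 -0.3   0.88] yaw_y 0.030868003184877646
```

```bash
python3 -m handwheel '[[[0,0,0,-0.35,0.15,2.5,1],[0,0,0,-0.4,0.15,3,1],[0,0,0,0,0,3,1],[0,0,0,0,0,3,1],[0,0,0,0,0,3,1],[0,0,0,0,0,3,1],[0,0,0,0,0,1.5,1],[0,0,0,0,0,0,1]]]' >/dev/null; python3 go.py .4447 .0856 .003
```

```text
t 3.475 tool cm [-0.16  0.17  3.74] pos [0.4431 0.0872 0.0404] w 1.002 gf 0.0 F [ 0.15 -0.26 -0.09] yaw_y 0.0309504987655841
```

```bash
python3 -m handwheel '[[[0,0,0,-0.16,0.17,1,1],[0,0,0,0,0,1,1],[0,0,0,0,0,1,1],[0,0,0,0,0,0.6,1],[0,0,0,0,0,0,1],[0,0,0,0,0,0,0.5],[0,0,0,0,0,0,0.3],[0,0,0,0,0,0,0.3],[0,0,0,0,0,0,0.3],[0,0,0,0,0,0,0.3]]]' 60; python3 go.py .4447 .0856 .003
```

```text
t: 4.72
tool_pos: [0.4459, 0.0857, 0.0059]
ee_rot: [[-0.031, 1.0, 0.0], [1.0, 0.031, -0.0], [-0.0, 0.0, -1.0]]
wrist_force: [-1.6, -0.8, 5.9]
width: 0.646
grasp_force: 65.4
t 4.725 tool cm [-0.   -0.12  0.29] pos [0.4459 0.0857 0.0059] w 0.646 gf 65.42715311050415 F [-1.64 -0.8   5.91] yaw_y 0.03114098881585888
```

```bash
python3 -m handwheel '[[[0,0,0,0,0,-0.3,0.3],[0,0,0,0,0,-1,0.3],[0,0,0,0,0,-2,0.3],[0,0,0,0,0,-2.5,0.3],[0,0,0,0,0,-2.5,0.3],[0,0,0,0,0,-2.5,0.3],[0,0,0,0,0,-2.5,0.3],[0,0,0,0,0,-2,0.3],[0,0,0,0,0,-1,0.3],[0,0,0,0,0,0,0.3]]]' ; python3 go.py .6392 -.2376 .1
```

```text
t: 5.98
tool_pos: [0.4461, 0.0857, 0.1688]
ee_rot: [[-0.031, 1.0, 0.001], [1.0, 0.031, 0.0], [-0.0, 0.001, -1.0]]
wrist_force: [0.5, 0.8, -5.2]
width: 0.638
grasp_force: 65.0
t 5.975 tool cm [-32.91  18.29   6.9 ] pos [0.4461 0.0857 0.1688] w 0.638 gf 65.04191637039185 F [ 0.53  0.8  -5.22] yaw_y 0.031029728507255425
```

```bash
python3 -m handwheel '[[[0,0,0.025,-1,0.5,0,0.3],[0,0,0,-2,1.1,0,0.3],[0,0,0,-3.3,1.8,0,0.3],[0,0,0,-3.6,2.0,0,0.3],[0,0,0,-3.6,2.0,0,0.3],[0,0,0,-3.6,2.0,0,0.3],[0,0,0,-3.6,2.0,0,0.3],[0,0,0,-3.6,2.0,0,0.3],[0,0,0,-3.3,1.8,0,0.3],[0,0,0,-2.7,1.6,0,0.3],[0,0,0,-1.5,1,0,0.3],[0,0,0,-0.5,0.3,0,0.3]]]' >/dev/null; python3 -m handwheel '[[[0,0,0,0,0,2,0.3],[0,0,0,0,0,3,0.3],[0,0,0,0,0,2,0.3],[0,0,0,0,0,1,0.3],[0,0,0,0,0,0,0.3],[0,0,0,0,0,0,0.3]]]' >/dev/null;python3 go.py .6392 -.2376 .06; python3 - <<'E'
from h import *
cv2.imwrite("pics/d.png",np.hstack([crop("top",360,110,60,70,6),crop("side",370,210,100,105,4)]))
E
```

```text
t 8.225 tool cm [-0.12  0.92  2.97] pos [ 0.6299 -0.2364  0.0896] w 0.636 gf 64.90854978561401 F [ 1.1  -0.35 -4.88] yaw_y 0.006129163167764738
```

View pics/d.png

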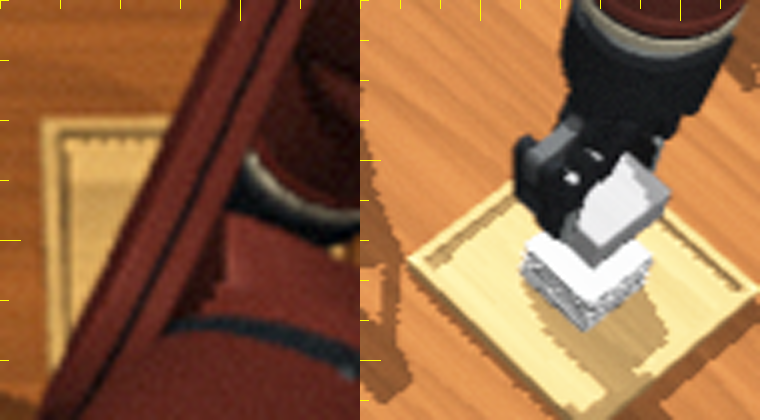

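```bash
python3 - <<'E'
from h import *
im=cams.capture("side");o=cv2.resize(im[210:300,380:480],None,fx=7,fy=6,interpolation=cv2.INTER_CUBIC)[:,:,::-1].copy()
s=r.sense();p=s["tool_pos"];zb=p[2]-.0055
P=[[a*.028,b*.028,zb+h] for h in(0,.025) for a,b in((1,1),(1,-1),(-1,-1),(-1,1))]
q=proj("side",np.array(P)+[p[0],p[1],0]);q=np.int32((q-[380,210]+.5)*[7,6])
for k,c in((0,(0,0,255)),(4,(0,255,0))): cv2.polylines(o,[q[k:k+4]],True,c,1)
cv2.imwrite("pics/e.png",o); print(s["moment"],s["wrist_force"])
E
```

```text
[-0.00911435  0.01715884 -0.00293232] [-1.86998011  1.34889541 -4.96003683]
```

View pics/e.png

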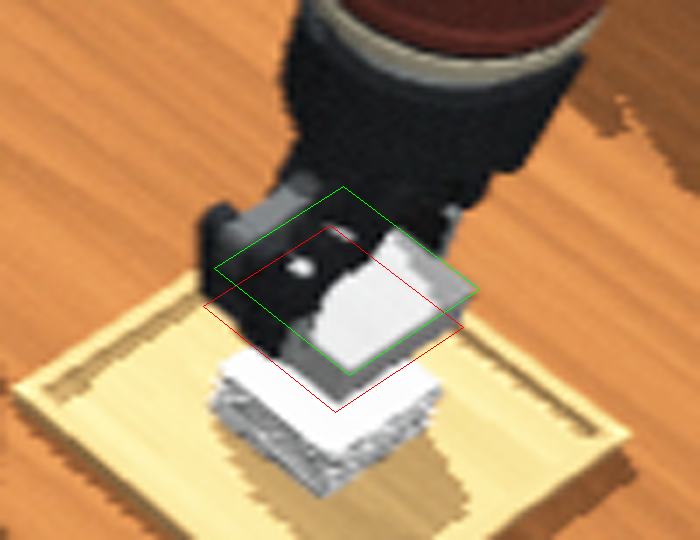

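```bash
python3 -m handwheel '[[[0,0,0,-0.1,0.4,0,0.3],[0,0,0,0,0.5,0,0.3],[0,0,0,0,0,1,0.3],[0,0,0,0,0,1,0.3],[0,0,0,0,0,0.8,0.3],[0,0,0,0,0,0.4,0.3],[0,0,0,0,0,0,0.3],[0,0,0,0,0,0,0.3]]]' >/dev/null;python3 go.py .6392 -.2376 .04
```

```text
t 9.375 tool cm [-0.04  0.08  1.68] pos [ 0.6384 -0.2372  0.0568] w 0.643 gf 64.98462796211243 F [-0.58 -0.37 -5.74] yaw_y 0.005966861733580662
```

```bash
python3 -m handwheel '[[[0,0,0,0,0.1,0.15,0.3],[0,0,0,0,0,0.15,0.3],[0,0,0,0,0,0.15,0.3],[0,0,0,0,0,0.15,0.3],[0,0,0,0,0,0.15,0.3],[0,0,0,0,0,0.15,0.3],[0,0,0,0,0,0,0.3],[0,0,0,0,0,0,0.3]]]' >/dev/null;python3 go.py .6392 -.2376 .04;  python3 -m handwheel '[[[0,0,0,0,0,0.1,0.3],[0,0,0,0,0,0.1,0.3],[0,0,0,0,0,0.1,0.3],[0,0,0,0,0,0,0.3],[0,0,0,0,0,0,0.3]]]' >/dev/null;python3 go.py .6392 -.2376 .04
```

```text
t 10.375 tool cm [-0.05  0.01  0.73] pos [ 0.6391 -0.2371  0.0473] w 0.635 gf 65.05415439605713 F [ 0.49 -0.35 -5.46] yaw_y 0.0060265703717507935
t 11.0 tool cm [-0.05  0.02  0.43] pos [ 0.639  -0.2371  0.0443] w 0.64 gf 65.05425810813904 F [-0.25  0.14 -5.82] yaw_y 0.005930284852843368
```

```bash
python3 -m handwheel '[[[0,0,0,0,0,0.1,0.3],[0,0,0,0,0,0.1,0.3],[0,0,0,0,0,0,0.3],[0,0,0,0,0,0,0.3]]]' >/dev/null;python3 go.py .6392 -.2376 .04;  python3 -m handwheel '[[[0,0,0,0,0,0.1,0.3],[0,0,0,0,0,0,0.3],[0,0,0,0,0,0,0.3]]]' >/dev/null;python3 go.py .6392 -.2376 .04;python3 -m handwheel '[[[0,0,0,0,0,0.1,0.3],[0,0,0,0,0,0,0.3],[0,0,0,0,0,0,0.3]]]' >/dev/null;python3 go.py .6392 -.2376 .04
```

```text
t 11.5 tool cm [-0.06  0.02  0.23] pos [ 0.639  -0.237   0.0423] w 0.638 gf 65.05421876907349 F [-0.93  0.09 -4.65] yaw_y 0.006031137085414943
t 11.875 tool cm [-0.04 -0.    0.18] pos [ 0.6392 -0.2372  0.0418] w 0.635 gf 65.4768455028534 F [-2.    0.06 -0.16] yaw_y 0.006010675511031592
t 12.25 tool cm [-0.04 -0.    0.18] pos [ 0.6392 -0.2372  0.0418] w 0.639 gf 66.4009165763855 F [-4.95  1.51  5.48] yaw_y 0.0060214530413619325
```

```bash
python3 -m handwheel '[[[0,0,0,0,0,-0.1,0.3],[0,0,0,0,0,0,0.5],[0,0,0,0,0,0,0.65],[0,0,0,0,0,0,0.7],[0,0,0,0,0,0,0.8],[0,0,0,0,0,0,0.9],[0,0,0,0,0,0,1],[0,0,0,0,0,0,1]]]' ;python3 -m handwheel '[[[0,0,0,0,0,-0.5,1],[0,0,0,0,0,-1.5,1],[0,0,0,0,0,-3,1],[0,0,0,0,0,-4,1],[0,0,0,0,0,-4,1],[0,0,0,0,0,-4,1],[0,0,0,0,0,-4,1],[0,0,0,0,0,-1.5,1],[0,0,0,0,0,0,1]]]'
```

```text
t: 13.25
tool_pos: [0.639, -0.2371, 0.0413]
ee_rot: [[-0.006, 1.0, 0.0], [1.0, 0.006, -0.0], [-0.0, 0.0, -1.0]]
wrist_force: [0.2, -0.7, -0.2]
width: 1.004
grasp_force: 0.0
t: 14.38
tool_pos: [0.6395, -0.2373, 0.2678]
ee_rot: [[-0.006, 1.0, 0.002], [1.0, 0.006, -0.001], [-0.001, 0.002, -1.0]]
wrist_force: [0.4, -0.2, -0.9]
width: 0.999
grasp_force: 0.0
```

```bash
cat > tri.py <<'E'
from h import *
import io,contextlib
with contextlib.redirect_stdout(io.StringIO()): from fit import *
def tri(a,b):
    return least_squares(lambda X:np.r_[(proj("top",X)-a).ravel(),(proj("side",X)-b).ravel()],[.6,.2,.1])
if __name__=="__main__":
    for i in range(3):
        S=tri(kt[i],ks[i]);print("knob",S.x,S.fun.round(1))
    print("lamp top edge rows back/front",ray("top",px([(360,73),(360,142),(35,73),(692,145)],0,0,6,160,110),.265))
    for nm,yy in(("left",.044),("mid",0),("right",-.044)): print(nm,"axis",W(s.x,[s.x[6],yy,.075]))
E
python3 tri.py; python3 go.py .40 .232 .27
python3 - <<'E'
from h import *
cv2.imwrite("pics/f.png",np.hstack([crop("side",380,230,90,80,5),crop("top",365,125,50,57,7)[:400]]))
E
```

```text
knob [0.59310108 0.23581113 0.10178865] [-0.3  0.5  0.5 -0.1]
knob [0.60472005 0.19057545 0.11557503] [-0.3  0.5  0.5 -0.1]
knob [0.59043306 0.14682649 0.09663756] [ 0.1 -0.1 -0.1  0. ]
lamp top edge rows back/front [[0.65097376 0.19144346 0.265     ]
 [0.6252198  0.1909201  0.265     ]
 [0.65132922 0.308679   0.265     ]
 [0.62366548 0.07091319 0.265     ]]
left axis [[0.62905315 0.2334532  0.075     ]]
mid axis [[0.62853364 0.18945627 0.075     ]]
right axis [[0.62801413 0.14545934 0.075     ]]
t 14.375 tool cm [ 47.07 -23.67  -0.34] pos [ 0.6395 -0.2373  0.2678] w 0.999 gf 0.0 F [ 0.39 -0.21 -0.9 ] yaw_y 0.005996907311849654Traceback (most recent call last):
  File "<stdin>", line 2, in <module>
    return _nx.concatenate(arrs, 1, dtype=dtype, casting=casting)
           ~~~~~~~~~~~~~~~^^^^^^^^^^^^^^^^^^^^^^^^^^^^^^^^^^^^^^^
ValueError: all the input array dimensions except for the concatenation axis must match exactly, but along dimension 0, the array at index 0 has size 400 and the array at index 1 has size 399
```

```bash
python3 -m handwheel '[[[0,0,0.01,2,-2.5,0,1],[0,0,0.008,4,-2.5,0,0.9],[0,0,0,4.3,-2.5,0,0.8],[0,0,0,4.3,-2.5,0,0.7],[0,0,0,4.3,-2,0,0.6],[0,0,0,4.3,-2,0,0.5],[0,0,0,4.3,-2,0,0.4],[0,0,0,4.3,-2,0,0.4],[0,0,0,4.3,-2,0,0.4],[0,0,0,4.3,-1.5,0,0.4],[0,0,0,4.2,-1.5,0,0.4],[0,0,0,2.5,-0.5,0,0.4]]]' >/dev/null; python3 go.py .40 .234 .27
python3 - <<'E'
from h import *
cv2.imwrite("pics/f.png",np.hstack([crop("side",385,230,80,75,5),crop("top",360,120,60,75,5)]))
E
```

```text
t 15.975 tool cm [-0.36 -0.7  -0.6 ] pos [0.407  0.2375 0.264 ] w 0.401 gf 0.0 F [-0.35 -1.11 -0.24] yaw_y -0.010194863701689434
```

View pics/f.png

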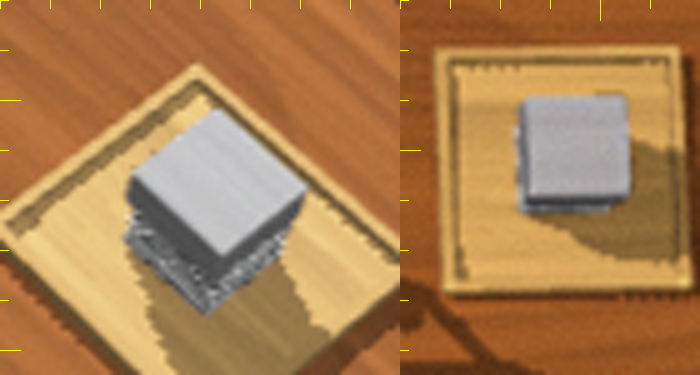

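The block lies flat and looks well centred on the pile. I'll check this with numbers and work out the approach to the left wheel.

```bash
cat > plan.py <<'E'
# usage: plan.py wheel q tilt depth back : tool TCP so bar is `depth` mm from TCP, retreated `back` mm along tool z
import sys
from h import *
from scipy.spatial.transform import Rotation as Ro
A=dict(left=(.6295,.2345,.075),mid=(.629,.1900,.075),right=(.6285,.1460,.075))
def plan(w,q,tilt,depth,back,yaw=-.0118):
    l=1.236-q;ax=np.array(A[w]);c,s=np.cos(yaw),np.sin(yaw);D=np.array([[c,-s,0],[s,c,0],[0,0,1]])
    bar=ax+D@[-.046*np.sin(l),0,.046*np.cos(l)]
    R=D@np.array([[0,np.cos(tilt),np.sin(tilt)],[1,0,0],[0,np.sin(tilt),-np.cos(tilt)]])
    p=bar+R[:,2]*(depth-back)/1000;return p,R,bar
if __name__=="__main__":
    w=sys.argv[1];q,t,d,b=map(float,sys.argv[2:6]);p,R,bar=plan(w,q,t,d,b);S=r.sense();E=S["ee_rot"]
    print("t",S["t"],"pos",S["tool_pos"].round(4),"target",p.round(4),"bar",bar.round(4),"w",round(S["width"],3),"gf",round(S["grasp_force"],1),"F",S["wrist_force"].round(1))
    print("turn",Ro.from_matrix(E.T@R).as_rotvec().round(3),"cm before turn",(E.T@(p-S["tool_pos"])*100).round(2),"cm after turn",(R.T@(p-S["tool_pos"])*100).round(2),"tilt now",round(np.arctan2(E[2,1],E[0,1]),3))
E
python3 - <<'E'
import io,contextlib
with contextlib.redirect_stdout(io.StringIO()): from fit import *
bs=px([(218,112),(305,188),(222,252),(132,188)],0,0,5,385,230);bt=px([(522,97),(626,96),(630,194),(527,196)],400,0,5,360,120)
rt=px([(437,49),(684,46),(692,290),(443,296)],400,0,5,360,120)
for cam,q in(("top",bt),("side",bs)):
    S=least_squares(lambda p:(proj(cam,sq(*p,.0613,.056,.056))-q).ravel(),[.64,-.24,0]);print(cam,S.x,S.fun.round(1))
S=least_squares(lambda p:(proj("top",sq(*p,.01,.14,.14))-rt).ravel(),[.64,-.24,0]);print("tray top",S.x,S.fun.round(1))
S=least_squares(lambda p:(proj("side",sq(*p,.01,.14,.14))-rs).ravel(),[.64,-.24,0]);print("tray side",S.x,S.fun.round(1))
E
python3 plan.py left .3 .7 8 90
```

```text
top [ 0.63915868 -0.2348897   0.01125466] [ 0.2 -0.2 -0.1 -0.3  0.   0.3 -0.   0.2]
side [ 0.63800281 -0.23797237  0.04497044] [-1.  -0.7  1.   0.2  0.7  2.2 -0.8 -1.8]
tray top [ 0.63794824 -0.23871831  0.00532627] [ 0.1  0.3 -0.5  0.5  0.  -0.1  0.4 -0.7]
tray side [ 0.63966887 -0.23814557  0.00682706] [-0.  -0.5 -0.2  0.3  0.1 -0.1  0.1  0.2]
t 16.075 pos [0.4073 0.2377 0.2641] target [0.5396 0.2356 0.165 ] bar [0.5925 0.2349 0.1023] w 0.4 gf 0.0 F [-0.2  1.   0.2]
turn [-0.704 -0.     0.003] cm before turn [-0.09 13.28  9.86] cm after turn [-0.05  3.74 16.11] tilt now -0.004
```

```bash
python3 -m handwheel '[[[0,0,0,0,2,0,0.4],[0,0,0,0,3,0,0.4],[0,0,0,0,2,0,0.4],[-0.15,0,0,0,0,0,0.4],[-0.15,0,0,0,0,0,0.4],[-0.15,0,0,0,0,0,0.4],[-0.15,0,0,0,0,0,0.4],[-0.1,0,0.003,0,0,0,0.4],[0,0,0,0,0,0,0.4]]]' ; python3 plan.py left .3 .7 8 90
```

```text
t: 17.2
tool_pos: [0.477, 0.2341, 0.2629]
ee_rot: [[0.014, 0.768, 0.641], [1.0, -0.009, -0.01], [-0.002, 0.641, -0.768]]
wrist_force: [-0.8, 0.3, -0.6]
width: 0.398
grasp_force: 0.0
t 17.2 pos [0.477  0.2341 0.2629] target [0.5396 0.2356 0.165 ] bar [0.5925 0.2349 0.1023] w 0.398 gf 0.0 F [-0.8  0.3 -0.6]
turn [-0.004  0.002 -0.   ] cm before turn [ 0.25 -1.47 11.53] cm after turn [ 0.22 -1.52 11.52] tilt now 0.696
```

```bash
python3 -m handwheel '[[[0,0,0,0.2,-0.8,1.5,0.4],[0,0,0,0,-0.7,3,0.4],[0,0,0,0,0,3,0.4],[0,0,0,0,0,3,0.4],[0,0,0,0,0,2,0.4],[0,0,0,0,0,1,0.4],[0,0,0,0,0,0,0.4]]]' >/dev/null; python3 plan.py left .3 .7 8 0;python3 - <<'E'
from h import *
cv2.imwrite("pics/g.png",np.hstack([crop("side",265,75,80,100,5),crop("top",200,120,70,100,5)]))
E
```

```text
t 18.075 pos [0.5548 0.2356 0.1521] target [0.5976 0.2349 0.0962] bar [0.5925 0.2349 0.1023] w 0.401 gf 0.0 F [ 0.4 -0.   0.5]
turn [-0.002  0.002 -0.004] cm before turn [-0.01 -0.31  7.04] cm after turn [-0.02 -0.33  7.04] tilt now 0.698
```

View pics/g.png

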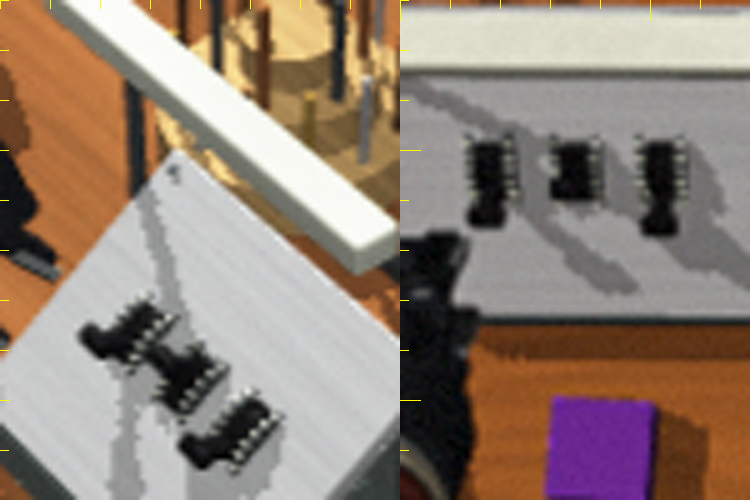

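```bash
python3 - <<'E'
from h import *
s=r.sense();p=s["tool_pos"];E=s["ee_rot"]
for n,d in(("tcp",[0,0,0]),("up",[0,.017,-.003]),("lo",[0,-.017,-.003]),("up right",[-.011,.017,-.003]),("lo right",[-.011,-.017,-.003]),("lo right back",[-.011,-.03,-.02])):
    X=p+E@d; print(n,X.round(3),"top",proj("top",X).round(1),"side",proj("side",X).round(1))
print("wheels",[ [proj(c,[.5925,y,.1023]).round(1).tolist() for c in("top","side")] for y in(.2345,.19,.146)])
E
```

```text
tcp [0.555 0.236 0.154] top [[210.8 174.4]] side [[269.1 134.7]]
up [0.566 0.236 0.167] top [[209.6 168.9]] side [[272.5 128.8]]
lo [0.54  0.237 0.145] top [[211.5 181. ]] side [[264.3 139.9]]
up right [0.566 0.225 0.167] top [[214.2 168.9]] side [[275.  131.3]]
lo right [0.54  0.226 0.145] top [[216.  181.1]] side [[266.9 142.5]]
lo right back [0.519 0.226 0.15 ] top [[215.3 189.2]] side [[259.6 144.9]]
wheels [[[[216.9, 163.4]], [[283.0, 143.3]]], [[[234.3, 163.3]], [[293.6, 153.1]]], [[[251.5, 163.2]], [[304.3, 163.1]]]]
```

The gripper shows where it is predicted; left bar is at top (217.3,162.9), side (283.4,142.5), as planned. Going in and pinching.

```bash
python3 -m handwheel '[[[0,0,0,0,-0.3,1.5,0.4],[0,0,0,0,0,2,0.4],[0,0,0,0,0,2,0.4],[0,0,0,0,0,1,0.4],[0,0,0,0,0,0.5,0.4],[0,0,0,0,0,0,0.4],[0,0,0,0,0,0,0.4]]]'; python3 plan.py left .3 .7 8 0
```

```text
t: 19.05
tool_pos: [0.5974, 0.2361, 0.0986]
ee_rot: [[0.014, 0.764, 0.645], [1.0, -0.012, -0.008], [0.002, 0.645, -0.764]]
wrist_force: [0.4, 1.1, -0.0]
width: 0.398
grasp_force: 0.0
t 19.05 pos [0.5974 0.2361 0.0986] target [0.5976 0.2349 0.0962] bar [0.5925 0.2349 0.1023] w 0.398 gf 0.0 F [ 0.4  1.1 -0. ]
turn [ 0.001 -0.    -0.003] cm before turn [-0.12 -0.14  0.2 ] cm after turn [-0.12 -0.14  0.2 ] tilt now 0.701
```

```bash
python3 -m handwheel '[[[0,0,0,-0.1,-0.1,0.2,0.3],[0,0,0,0,0,0,0.2],[0,0,0,0,0,0,0.1],[0,0,0,0,0,0,0.05],[0,0,0,0,0,0,0.05],[0,0,0,0,0,0,0.05]]]' 20; python3 plan.py left 1.0 .5 8 0; python3 plan.py left .3 .7 8 0
```

```text
t: 19.8
tool_pos: [0.5978, 0.2348, 0.0958]
ee_rot: [[0.014, 0.765, 0.644], [1.0, -0.012, -0.008], [0.002, 0.644, -0.765]]
wrist_force: [-2.5, -0.7, 2.1]
width: 0.125
grasp_force: 20.9
t 19.8 pos [0.5978 0.2348 0.0958] target [0.6226 0.2346 0.1127] bar [0.6187 0.2346 0.1197] w 0.125 gf 20.9 F [-2.5 -0.7  2.1]
turn [ 0.2    0.    -0.003] cm before turn [0.01 2.98 0.3 ] cm after turn [ 0.    2.99 -0.3 ] tilt now 0.7
t 19.8 pos [0.5978 0.2348 0.0958] target [0.5976 0.2349 0.0962] bar [0.5925 0.2349 0.1023] w 0.125 gf 20.9 F [-2.5 -0.7  2.1]
turn [ 0.     0.    -0.003] cm before turn [ 0.    0.01 -0.04] cm after turn [ 0.    0.01 -0.04] tilt now 0.7
```

```bash
python3 -m handwheel '[[[0.0286,0,0,0,0.43,-0.09,0.05],[0.0286,0,0,0,0.43,-0.06,0.05],[0.0286,0,0,0,0.43,-0.03,0.05],[0.0286,0,0,0,0.43,0.01,0.05],[0.0286,0,0,0,0.43,0.04,0.05],[0.0286,0,0,0,0.43,0.07,0.05],[0.0286,0,0,0,0.42,0.1,0.05],[0,0,0,0,0,0,0.05],[0,0,0,0,0,0,0.05]]]'; python3 plan.py left 1.0 .5 8 0
```

```text
t: 20.92
tool_pos: [0.6216, 0.2344, 0.1114]
ee_rot: [[0.014, 0.878, 0.478], [1.0, -0.013, -0.005], [0.002, 0.478, -0.878]]
wrist_force: [2.3, 1.8, -6.2]
width: 0.128
grasp_force: 21.0
t 20.925 pos [0.6216 0.2344 0.1114] target [0.6226 0.2346 0.1127] bar [0.6187 0.2346 0.1197] w 0.128 gf 21.0 F [ 2.3  1.8 -6.2]
turn [-0.001 -0.    -0.003] cm before turn [ 0.02  0.15 -0.07] cm after turn [ 0.02  0.15 -0.07] tilt now 0.499
```

```bash
python3 -m handwheel '[[[0,0,0,0,0.1,0,0.05],[0,0,0,0,0,0,0.05],[0,0,0,0,0,0,0.05]]]'; python3 plan.py left 1.0 .5 8 0
```

```text
t: 21.3
tool_pos: [0.622, 0.2343, 0.1115]
ee_rot: [[0.014, 0.879, 0.477], [1.0, -0.013, -0.006], [0.001, 0.477, -0.879]]
wrist_force: [-1.2, 2.6, -10.3]
width: 0.126
grasp_force: 20.8
t 21.3 pos [0.622  0.2343 0.1115] target [0.6226 0.2346 0.1127] bar [0.6187 0.2346 0.1197] w 0.126 gf 20.8 F [ -1.2   2.6 -10.3]
turn [-0.003  0.    -0.003] cm before turn [ 0.03  0.11 -0.07] cm after turn [ 0.03  0.11 -0.07] tilt now 0.497
```

```bash
python3 -m handwheel '[[[0,0,0,0,0.05,0.1,0.05],[0,0,0,0,0,0,0.05],[0,0,0,0,0,0,0.05]]]'; python3 plan.py left 1.0 .5 8 0
```

```text
t: 21.68
tool_pos: [0.6242, 0.2344, 0.1125]
ee_rot: [[0.014, 0.877, 0.479], [1.0, -0.014, -0.005], [0.002, 0.479, -0.878]]
wrist_force: [-2.4, 1.9, -6.4]
width: 0.125
grasp_force: 21.3
t 21.675 pos [0.6242 0.2344 0.1125] target [0.6226 0.2346 0.1127] bar [0.6187 0.2346 0.1197] w 0.125 gf 21.3 F [-2.4  1.9 -6.4]
turn [ 0.    -0.    -0.003] cm before turn [ 0.02 -0.14 -0.1 ] cm after turn [ 0.02 -0.14 -0.1 ] tilt now 0.5
```

```bash
python3 -m handwheel '[[[0,0,0,0,-0.12,0.05,0.05],[0,0,0,0,0,0,0.05],[0,0,0,0,0,0,0.05]]]'; python3 plan.py left 1.0 .5 8 0
```

```text
t: 22.05
tool_pos: [0.6242, 0.2345, 0.1125]
ee_rot: [[0.014, 0.877, 0.481], [1.0, -0.014, -0.005], [0.002, 0.481, -0.877]]
wrist_force: [-0.6, 0.3, -2.1]
width: 0.123
grasp_force: 21.6
t 22.05 pos [0.6242 0.2345 0.1125] target [0.6226 0.2346 0.1127] bar [0.6187 0.2346 0.1197] w 0.123 gf 21.6 F [-0.6  0.3 -2.1]
turn [ 0.002 -0.001 -0.003] cm before turn [ 0.01 -0.13 -0.1 ] cm after turn [ 0.01 -0.13 -0.1 ] tilt now 0.502
```

```bash
python3 -m handwheel '[[[0,0,0,0,-0.12,0,0.05],[0,0,0,0,0,0,0.05],[0,0,0,0,0,0,0.05]]]'; python3 plan.py left 1.0 .5 8 0
```

```text
t: 22.42
tool_pos: [0.6234, 0.2346, 0.1122]
ee_rot: [[0.014, 0.876, 0.481], [1.0, -0.014, -0.005], [0.002, 0.482, -0.876]]
wrist_force: [-0.1, -0.9, 3.1]
width: 0.124
grasp_force: 21.6
t 22.425 pos [0.6234 0.2346 0.1122] target [0.6226 0.2346 0.1127] bar [0.6187 0.2346 0.1197] w 0.124 gf 21.6 F [-0.1 -0.9  3.1]
turn [ 0.002 -0.001 -0.003] cm before turn [-0.   -0.04 -0.09] cm after turn [-0.   -0.04 -0.09] tilt now 0.502
```

```bash
python3 -m handwheel '[[[0,0,0,0,0,0,0.15],[0,0,0,0,0,0,0.25],[0,0,0,0,0,0,0.4],[0,0,0,0,0,0,0.4],[0,0,0,0,0,-1,0.4],[0,0,0,0,0,-2,0.4],[0,0,0,0,0,-2,0.4],[0,0,0,0,0,-2,0.4],[-0.05,0,0,-1.5,-0.5,0,0.4],[-0.05,0,0,-2,0,0,0.4],[0,0,0,-1,0,0,0.4],[0,0,0,0,0,0,0.4]]]' >/dev/null; python3 plan.py mid .7 .6 8 0; python3 - <<'E'
from tri import *
import tri
t=cams.capture("top");sd=cams.capture("side");np.savez("imgs1.npz",t=t,s=sd)
for n,im,q in(("top",t,(217,162)),("side",sd,(283,143))):
    for w,y in(("L",.2345),("M",.19),("R",.146)):
        print(n,w,"pred q=1,.7,.25",[proj(n,[.6295-.046*np.sin(1.236-k),y,.075+.046*np.cos(1.236-k)]).round(1).tolist()[0] for k in(1,.7,.25)])
cv2.imwrite("pics/h.png",np.hstack([crop("side",265,85,70,100,5,sd),crop("top",200,115,80,100,5,t)]))
E
```

```text
t 23.925 pos [0.5841 0.1895 0.1706] target [0.61   0.1902 0.1079] bar [0.6055 0.1903 0.1145] w 0.403 gf 0.0 F [ 0.1 -0.1 -0.7]
turn [ 0.     0.    -0.004] cm before turn [ 0.09 -1.4   6.64] cm after turn [ 0.1  -1.4   6.64] tilt now 0.6
top L pred q=1,.7,.25 [[215.5, 151.8], [215.9, 157.2], [217.1, 164.1]]
top M pred q=1,.7,.25 [[233.1, 151.8], [233.5, 157.1], [234.5, 164.0]]
top R pred q=1,.7,.25 [[250.5, 151.7], [250.8, 157.1], [251.6, 163.9]]
side L pred q=1,.7,.25 [[291.0, 133.8], [287.1, 137.5], [282.6, 144.1]]
side M pred q=1,.7,.25 [[301.7, 143.5], [297.7, 147.2], [293.2, 153.9]]
side R pred q=1,.7,.25 [[312.6, 153.4], [308.6, 157.2], [303.9, 163.9]]
```

View pics/h.png

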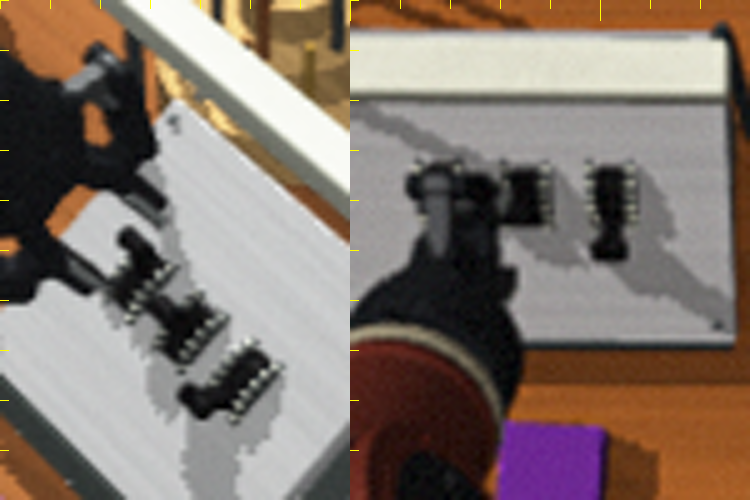

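Left bar now at side (291,133); the prediction for digit 4 is (291.0,133.8), so it is set. Now the middle one.

```bash
python3 -m handwheel '[[[0,0,0,0.08,-0.7,0.5,0.4],[0,0,0,0,-0.7,1.5,0.4],[0,0,0,0,0,2,0.4],[0,0,0,0,0,1.5,0.4],[0,0,0,0,0,0.9,0.4],[0,0,0,0,0,0.3,0.4],[0,0,0,0,0,0,0.4]]]'; python3 plan.py mid .7 .6 8 0
```

```text
t: 24.9
tool_pos: [0.6099, 0.1905, 0.1063]
ee_rot: [[0.014, 0.826, 0.564], [1.0, -0.013, -0.007], [0.002, 0.564, -0.826]]
wrist_force: [0.2, -0.3, 0.5]
width: 0.396
grasp_force: 0.0
t 24.9 pos [0.6099 0.1905 0.1063] target [0.61   0.1902 0.1079] bar [0.6055 0.1903 0.1145] w 0.396 gf 0.0 F [ 0.2 -0.3  0.5]
turn [-0.001  0.    -0.003] cm before turn [-0.02  0.1  -0.13] cm after turn [-0.02  0.1  -0.13] tilt now 0.6
```

```bash
python3 -m handwheel '[[[0,0,0,0,0.1,-0.1,0.3],[0,0,0,0,0,0,0.2],[0,0,0,0,0,0,0.1],[0,0,0,0,0,0,0.05],[0,0,0,0,0,0,0.05],[0,0,0,0,0,0,0.05]]]' 20; python3 plan.py mid .7 .6 8 0; python3 plan.py mid .25 .8 8 0
```

```text
t: 25.65
tool_pos: [0.6104, 0.1906, 0.1087]
ee_rot: [[0.014, 0.825, 0.565], [1.0, -0.013, -0.006], [0.002, 0.565, -0.825]]
wrist_force: [-5.6, -1.2, 5.8]
width: 0.125
grasp_force: 20.8
t 25.65 pos [0.6104 0.1906 0.1087] target [0.61   0.1902 0.1079] bar [0.6055 0.1903 0.1145] w 0.125 gf 20.8 F [-5.6 -1.2  5.8]
turn [ 0.001 -0.    -0.003] cm before turn [-0.04 -0.07  0.04] cm after turn [-0.04 -0.07  0.04] tilt now 0.601
t 25.65 pos [0.6104 0.1906 0.1087] target [0.5964 0.1904 0.0948] bar [0.5906 0.1905 0.1004] w 0.125 gf 20.8 F [-5.6 -1.2  5.8]
turn [-0.199  0.    -0.003] cm before turn [-0.05 -1.94  0.35] cm after turn [-0.04 -1.97 -0.04] tilt now 0.601
```

```bash
python3 -m handwheel '[[[-0.04,0,0,0,-0.39,-0.02,0.05],[-0.04,0,0,0,-0.39,0,0.05],[-0.04,0,0,0,-0.39,0.02,0.05],[-0.04,0,0,0,-0.39,0.04,0.05],[-0.04,0,0,0,-0.39,0.06,0.05],[0,0,0,0,0,0,0.05],[0,0,0,0,0,0,0.05]]]' >/dev/null; python3 plan.py mid .25 .8 8 0
```

```text
t 26.525 pos [0.5958 0.1908 0.0951] target [0.5964 0.1904 0.0948] bar [0.5906 0.1905 0.1004] w 0.129 gf 20.5 F [-3.3  0.9  3.6]
turn [-0.001  0.    -0.003] cm before turn [-0.04  0.02  0.06] cm after turn [-0.04  0.02  0.06] tilt now 0.799
```

```bash
python3 -m handwheel '[[[0,0,0,0,0,0,0.15],[0,0,0,0,0,0,0.25],[0,0,0,0,0,0,0.4],[0,0,0,0,0,0,0.4],[0,0,0,0,0,-1,0.4],[0,0,0,0,0,-2,0.4],[0,0,0,0,0,-2,0.4],[0,0,0,0,0,-1,0.4],[-0.02,0,0,-1.5,0,0,0.4],[0,0,0,-2,0,0,0.4],[0,0,0,-0.9,0,0,0.4],[0,0,0,0,0,0,0.4]]]' >/dev/null; python3 plan.py right .23 .82 8 0; python3 - <<'E'
from h import *
# dark-bar check of the middle and right bars in the top picture
t=cams.capture("top").max(2)
for w,y in(("M",.19),("R",.146)):
    for q in(.1,.2,.25,.3,.4): 
        u,v=proj("top",[.6295-.046*np.sin(1.236-q),y,.075+.046*np.cos(1.236-q)])[0]; print(w,q,round(u,1),round(v,1))
    u=int(round(u)); print(w,t[150:174,u-1:u+2].mean(1).astype(int))
E
```

```text
t 28.025 pos [0.5521 0.1465 0.1367] target [0.5955 0.1464 0.0942] bar [0.5896 0.1465 0.0996] w 0.396 gf 0.0 F [-0.4 -0.4 -0.2]
turn [-0.     0.002 -0.004] cm before turn [ 0.04 -0.15  6.08] cm after turn [ 0.04 -0.15  6.08] tilt now 0.82
M 0.1 234.9 165.8
M 0.2 234.6 164.6
M 0.25 234.5 164.0
M 0.3 234.3 163.4
M 0.4 234.1 162.0
M [ 13  10  13  14  12  10   7  10  16  18  18  18  17  16  15  19  95 140
 149 150 150 149 148 150]
R 0.1 251.9 165.7
R 0.2 251.7 164.5
R 0.25 251.6 163.9
R 0.3 251.5 163.3
R 0.4 251.3 161.9
R [ 15  20  20  13  11   9  12   9  17  25  27  28  23  15  13   9  15  85
 124 120  93  70  71  69]
```

```bash
python3 -m handwheel '[[[0,0,0,0,-0.15,0.5,0.4],[0,0,0,0,0,1.5,0.4],[0,0,0,0,0,2,0.4],[0,0,0,0,0,1.3,0.4],[0,0,0,0,0,0.6,0.4],[0,0,0,0,0,0.1,0.4],[0,0,0,0,0,0,0.4],[0,0,0,0,0,0,0.2],[0,0,0,0,0,0,0.1],[0,0,0,0,0,0,0.05],[0,0,0,0,0,0,0.05],[0,0,0,0,0,0,0.05]]]' 20; python3 plan.py right .23 .82 8 0; python3 plan.py right .75 .6 8 0
```

```text
t: 29.58
tool_pos: [0.5926, 0.1533, 0.0989]
ee_rot: [[0.026, 0.686, 0.727], [1.0, -0.011, -0.025], [-0.009, 0.728, -0.686]]
wrist_force: [-5.3, 0.2, 2.7]
width: 0.125
grasp_force: 19.6
t 29.575 pos [0.5926 0.1533 0.0989] target [0.5955 0.1464 0.0942] bar [0.5896 0.1465 0.0996] w 0.125 gf 19.6 F [-5.3  0.2  2.7]
turn [-0.005  0.017 -0.003] cm before turn [-0.68 -0.13  0.56] cm after turn [-0.68 -0.14  0.54] tilt now 0.815
t 29.575 pos [0.5926 0.1533 0.0989] target [0.6115 0.1462 0.1091] bar [0.607  0.1463 0.1157] w 0.125 gf 19.6 F [-5.3  0.2  2.7]
turn [ 0.215  0.017 -0.005] cm before turn [-0.67  2.05  0.7 ] cm after turn [-0.68  2.15  0.24] tilt now 0.815
```

```bash
python3 -c "
from h import *
s=r.sense();print(s['q'].round(3),s['joint_velocities'].round(3),s['moment'].round(2))"
```

```text
[ 0.228 -0.015  2.29  -1.23   0.202  1.393] [ 0.    -0.001  0.001 -0.001  0.001  0.   ] [ 0.02  0.69 -0.01]
```

```bash
python3 -m handwheel '[[[0,0,0,0,0,0,0.15],[0,0,0,0,0,0,0.25],[0,0,0,0,0,0,0.4],[0,0,0,0,0,0,0.4],[0,0,0,0,0,-1,0.4],[0,0,0,0,0,-1.5,0.4],[0,0,0,0,0,-1,0.4],[0.05,0,0,0,0,0,0.4],[0.06,0,0,0,0,0,0.4],[0.06,0,0,0,0,0,0.4],[0,0,0,0,0,0,0.4],[0,0,0,0,0,0,0.4]]]' >/dev/null; python3 plan.py right .23 .65 8 0; python3 -c "
from h import *
print(r.sense()['q'].round(3))"
```

```text
t 31.075 pos [0.5671 0.1538 0.1225] target [0.5945 0.1464 0.0933] bar [0.5896 0.1465 0.0996] w 0.393 gf 0.0 F [-0.3  0.6  0.1]
turn [-0.005  0.017 -0.006] cm before turn [-0.64  0.44  4.  ] cm after turn [-0.71  0.42  3.99] tilt now 0.645
[ 0.218 -0.114  2.235 -0.387  0.42   0.548]
```

```bash
python3 -m handwheel '[[[0,0.017,-0.005,-0.4,0.4,0,0.4],[0,0,0,-0.3,0,0.2,0.4],[0,0,0,0,0,1,0.4],[0,0,0,0,0,1.5,0.4],[0,0,0,0,0,0.8,0.4],[0,0,0,0,0,0.3,0.4],[0,0,0,0,0,0,0.4],[0,0,0,0,0,0,0.4]]]' >/dev/null; python3 plan.py right .23 .65 8 0; python3 -c "
from h import *
print(r.sense()['q'].round(3))"
```

```text
t 32.075 pos [0.5934 0.1469 0.0954] target [0.5945 0.1464 0.0933] bar [0.5896 0.1465 0.0996] w 0.4 gf 0.0 F [-0.   0.1  0.1]
turn [-0.004 -0.001 -0.001] cm before turn [-0.05 -0.04  0.23] cm after turn [-0.05 -0.04  0.23] tilt now 0.646
[ 0.174 -0.008  2.198 -0.346  0.332  0.478]
```

```bash
python3 -m handwheel '[[[0,0,0,-0.05,0,0.1,0.3],[0,0,0,0,0,0,0.2],[0,0,0,0,0,0,0.1],[0,0,0,0,0,0,0.05],[0,0,0,0,0,0,0.05],[0,0,0,0,0,0,0.05]]]' 20 >/dev/null; python3 plan.py right .23 .65 8 0; python3 plan.py right .75 .55 8 0
```

```text
t 32.825 pos [0.5941 0.1463 0.0946] target [0.5945 0.1464 0.0933] bar [0.5896 0.1465 0.0996] w 0.129 gf 21.4 F [-2.4 -0.5  3.9]
turn [-0.004 -0.001 -0.001] cm before turn [ 0.01 -0.05  0.13] cm after turn [ 0.01 -0.05  0.13] tilt now 0.646
t 32.825 pos [0.5941 0.1463 0.0946] target [0.6112 0.1462 0.1089] bar [0.607  0.1463 0.1157] w 0.129 gf 21.4 F [-2.4 -0.5  3.9]
turn [ 0.096 -0.001 -0.001] cm before turn [ 0.01  2.22 -0.11] cm after turn [ 0.01  2.2  -0.33] tilt now 0.646
```

```bash
python3 -m handwheel '[[[0.02,0,0,0,0.44,-0.15,0.05],[0.02,0,0,0,0.45,-0.11,0.05],[0.02,0,0,0,0.45,-0.07,0.05],[0.02,0,0,0,0.46,-0.03,0.05],[0.02,0,0,0,0.46,0.01,0.05],[0,0,0,0,0,0,0.05],[0,0,0,0,0,0,0.05]]]' >/dev/null; python3 plan.py right .75 .55 8 0
```

```text
t 33.7 pos [0.6095 0.146  0.1087] target [0.6112 0.1462 0.1089] bar [0.607  0.1463 0.1157] w 0.126 gf 20.8 F [ 0.2  1.  -3.2]
turn [-0.007 -0.001 -0.001] cm before turn [0.02 0.16 0.07] cm after turn [0.02 0.15 0.07] tilt now 0.543
```

```bash
python3 -m handwheel '[[[0,0,0,0,0.15,0.05,0.05],[0,0,0,0,0,0,0.05],[0,0,0,0,0,0,0.05]]]' >/dev/null; python3 plan.py right .75 .55 8 0
```

```text
t 34.075 pos [0.6112 0.146  0.1095] target [0.6112 0.1462 0.1089] bar [0.607  0.1463 0.1157] w 0.125 gf 21.1 F [-4.2  0.8 -2.3]
turn [-0.006 -0.001 -0.001] cm before turn [ 0.02 -0.04  0.05] cm after turn [ 0.02 -0.04  0.05] tilt now 0.544
```

```bash
python3 -m handwheel '[[[0,0,0,0,0,0,0.15],[0,0,0,0,0,0,0.25],[0,0,0,0,0,0,0.4],[0,0,0,0,0,0,0.4],[0,0,0,0,0,-1,0.4],[0,0,0,0,0,-2.5,0.4],[0,0,0,0,0,-3,0.4],[0,0,0,0,0,-3,0.4],[0,0,0,0,-2,-3,0.4],[0,0,0,0,-3,-3,0.4],[0,0,0,0,-2,-2,0.4],[0,0,0,0,0,0,0.4]]]'
cat > chk.py <<'E'
from h import *
from scipy.ndimage import map_coordinates as mc
np.set_printoptions(linewidth=200)
for n in("top","side"):
    im=cams.capture(n).max(2).astype(float)
    for w,y in(("L",.2345),("M",.19),("R",.146)):
        q=np.arange(-.2,1.45,.05)
        v=[]
        for k in q:
            pts=[[.6295-rr*np.sin(1.236-k),y+d,.075+rr*np.cos(1.236-k)] for rr in(.045,.048,.05) for d in(-.006,0,.006)]
            p=proj(n,pts);v.append(mc(im,[p[:,1],p[:,0]],order=1).mean())
        v=np.array(v);print(n,w,"min at",q[v.argmin()].round(2));print(np.c_[q.round(2),v.round()].T.astype(float)[1])
        g=np.clip(90-v,0,None);print("   dark centroid",(g*q).sum()/max(g.sum(),1e-6))
E
python3 chk.py
```

```text
t: 35.58
tool_pos: [0.4607, 0.1482, 0.2251]
ee_rot: [[0.011, 0.853, 0.521], [1.0, -0.01, -0.004], [0.002, 0.521, -0.853]]
wrist_force: [0.7, -0.7, -0.0]
width: 0.394
grasp_force: 0.0
top L min at 0.95
[148. 148. 148. 148. 148. 148. 149. 150. 151. 151. 151. 149. 144. 134. 121. 107.  88.  71.  52.  47.  46.  32.  20.  12.  14.  16.  20.  48.  74.  92. 118. 123. 113.]
   dark centroid 0.940008758353575
top M min at 0.3
[149. 148. 147. 142. 133. 119.  95.  63.  36.  16.  14.  20.  28.  37.  43.  42.  38.  36.  32.  32.  35.  38.  44.  37.  32.  33.  22.  32.  61. 102. 138. 149. 149.]
   dark centroid 0.6645608094255175
top R min at 0.75
[135. 136. 137. 139. 140. 141. 142. 142. 141. 139. 136. 131. 125. 117. 106.  79.  42.  28.  15.  14.  17.  17.  19.  26.  38.  39.  28.  56. 105. 135. 145. 147. 148.]
   dark centroid 0.8543584937199363
side L min at 1.0
[199. 200. 201. 202. 203. 203. 204. 205. 204. 201. 200. 195. 188. 185. 183. 182. 176. 182. 175. 170. 183. 163.  98.  36.  23.  29.  49. 114. 177. 195. 186. 176. 168.]
   dark centroid 1.0199608015725303
side M min at 0.25
[200. 200. 201. 202. 202. 198. 175. 119.  52.  25.  30.  42.  63.  97. 129. 126. 124. 138. 127. 130. 144. 129. 127. 128. 124. 134. 142. 167. 193. 200. 201. 204. 206.]
   dark centroid 0.2917729779936096
side R min at 0.75
[171. 172. 174. 176. 178. 181. 180. 177. 174. 163. 150. 139. 139. 123. 131. 124. 118. 104.  41.  19.  26.  37.  78. 137. 157. 174. 188. 189. 198. 200. 201. 203. 204.]
   dark centroid 0.7816656640427484
```

```bash
python3 -c "
from bench import ticket
print(ticket.job_done())"
```

```text
the job is handed in; nothing more can be done
None
```

I set the bench block flat on the pile, within about 2 mm of centre, then set the thumbwheels to 4, 1, 3 (camera check about 4.1, 1.1, 3.1), and handed the job in at about 36 s; I did not re-check the doming block and bottle, but no planned move went near them.

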